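Clip the gel cassettes into the storage rack

ROBOT

A 7-joint arm with a two-finger parallel gripper is mounted at the origin on a cart in front of the work surface, level with it; the furniture and walls round the work are solid. World frame = base frame: x ahead of the robot, y to its left, z up, the work surface at z = 0. Lengths are in mm, angles in rad, forces in N, time in s.
With the tool pointing down it reaches from about 425 to 875 mm from the base axis. Payload 4.7 kg.
Tool frame: the origin (TCP) lies on the centre line of the jaws, within the pads' length; the fingertips stand 17 mm ahead of it and the grasp point (between the pads) lies 2 mm behind it; z points along the fingers, y is the line along which they close (so a half turn about z gives the same grasp; the last joint's range is limited). The gripper opens to 85 mm and grips with 20 to 120 N. Pads are 22 mm wide; open, the fingers measure 114 mm over their backs; the gripper's body (76 mm by 85 mm) begins 54 mm behind the grasp point. The pads swing forward as they close: fully open they stand 13 mm farther back than shut.
Start: joints at [1.251, 0.321, -0.07, 1.45, 0.023, 1.371, -0.057], TCP at [212.944, -614.148, 248.349] pointing down, gripper open.
Joint ranges: [-2.86, 2.86], [-0.3, 2.09], [-1.38, 1.24], [0.06, 2.45], [-1.56, 4.7], [0.09, 2.05], [-2.69, 2.69]. Speed limits (rad/s): [2.57, 2.57, 3.14, 3.14, 3.14, 3.14, 3.14].

INTERFACE

Orientations are given as a rotation vector (axis times angle).
In Python, from cell import r gives the robot as it stands. The module is installed in compiled form; this text tells all that it offers.
- The arm moves only by the tool apply_moves, never from a script. Its arguments are lists of equal length, an entry for each row: "xyz": the shift along the tool's x, y, z in units of 50 mm (1.0 is 50 mm), a list of three; "turn": the turn, a rotation vector about the tool's x, y, z in units of 10 degrees (1.0 is 10 degrees), a list of three. In form: {"xyz": [[x, y, z], ...], "turn": [[ax, ay, az], ...]}. A call has 1 to 10 rows; each row is the pose to reach, as a shift and turn from the pose commanded when the call began, along the tool's axes at that moment; what a row does not reach only later rows make up. A row lasts 1/8 s, in which the tool goes at most 62.5 mm and 10.7 degrees, less where a joint would pass 70% of its speed; a pose out of reach is approached as far as the arm can. A call with a gripper value outside its range is refused whole. "grip" is the opening, from 0 (shut) to 1 (fully open), set as the call begins (left out, the last holds). The fingers move at their own pace and stop on an object; "newtons" is the grip in N (left out, the last holds). Time passes only in rows, so rows that repeat a pose let the fingers close. It gives the time, the measured TCP pose, the force, the opening and the grip force at its end, in the units of the state.
- r.get_obs(): the state, without advancing time (a new reading comes with each control period).
- r.capture(name): name is "side" or "top" or "wrist"; returns a dict with "frame" (400x640x3 uint8, red, green, blue), "fx", "fy", "cx", "cy" (pixels), "rvec" (rotation vector, rad) and "tvec" (3), from world to camera coordinates, as OpenCV has them. Camera axes: x right, y down, z forward; pixel columns grow to the right and rows downward; lengths in mm; the calibration is good to about 2 mm. A picture is of the moment at which its call begins. There is no depth.
- r.finish_job(): hands the job in; it is judged then, once.
The state is a dict: "time_s": time; "joint_positions": joint angles; "joint_vel": joint speeds; "joint_efforts": joint torques, N m; "eef_pos": TCP position; "ee_rot": TCP orientation; "contact_force": force on the tool from outside, world axes, zero at the start; "ft_torque": the same for the moment, N m; "width": finger opening in mm; "finger_force": force on a finger pad.
Only numpy, scipy, OpenCV 4.12 (cv2) and the standard library are available. Lean on these libraries where they do the work, as an engineer would, in place of code of your own. Each camera call takes 0.05 s, during which the arm holds its last target. There are 200 camera calls.

TASK

Two gel cassettes, flat white panels of different width, stand in the plastic draining stand. Put each upright into the slot of the metal clip rack that is made for its width, pushing it down past the spring clips until it is fully home on the slot's floor, and let go. Leave the tape roll, timer and marker where they are.

Things in the scene. Friction and masses are not known exactly. Their poses are not given: they have to be found in the camera images.
- wide_cassette: the wider gel cassette: upright flat white panel 140 mm wide (own y), 10 thick (x), 120 high (z), 0.15 kg, grey window on each face. Origin: centre of underside. Either way round is right. Bottom 26 mm is a full-thickness bead; a clip groove 2.5 mm deep runs 26 to 40 mm up on both faces. Grip it across the thickness by the top bar (84 to 120 mm up).
- narrow_cassette: the narrower gel cassette: upright flat white panel 100 mm wide (own y), 10 thick (x), 120 high (z), 0.11 kg, grey window on each face. Origin: centre of underside. Either way round is right. Bottom 26 mm is a full-thickness bead; a clip groove 2.5 mm deep runs 26 to 40 mm up on both faces. Grip it across the thickness by the top bar (84 to 120 mm up).
- stand: grey plastic draining stand fixed to the worktop, base 150 (x) x 166 (y) x 8 mm; origin: centre of underside. Two slots 13 mm wide run along its y at x = -40 and +40 mm between ribs that rise to 32 mm; the cassettes stand in them on the base, within 6 mm of the middle in y. Either cassette may be in either slot.
- rack: aluminium clip rack fixed to the worktop, base 160 (x) x 176 (y) x 10 mm; origin: centre of underside. Two slots along its y: at x = +40 mm for the 140 mm cassette, at x = -40 for the 100 mm one. On the +x side of each stands a fixed wall; on the -x side two sprung steel leaf clips (at y = -28 and +28 mm) press the panel against the wall.
- slot_wide (a point): middle of the 140 mm slot's floor, 10 mm above the worktop; axes as the rack's. Fully home, the cassette's origin lies here (about 1 mm), its y along this y. Above this floor: wall lead-in from 48 to 58 mm up, clip noses 33, clip tips 58, end cheeks 52 (4 mm beside the panel at each end). Pushing past the clips takes 5 to 15 N over the last 40 mm; the weight alone does not do it.
- slot_narrow (a point): middle of the floor of the slot for the 100 mm cassette, 10 mm above the worktop; heights, gaps and forces as for the wide slot
- tape_roll: yellow roll of tape lying flat, 72 mm across, 18 mm high; bystander; origin: centre of its underside
- timer: small white timer lying flat, 62 x 62 x 18 mm; bystander; origin: centre of its underside
- marker: marker pen lying on the fixed clipboard (3 mm thick) in front of the robot, 135 mm long (own y), 17 mm thick; bystander; origin: centre of its underside
Mind the look-alikes: they are no part of the job. What is shaped like the narrow_cassette but green is not meant.

How it is judged:
By the outcome, as a careful person would: the job done as asked, in the order asked, and still so for the second after the job is handed in, with the robot touching nothing.
It also fails if it takes over 64 s, if anything falls off the work surface, if the arm or the gripper's body presses on something with over 40 N, if the wrist force passes 120 N, or if a joint passes its speed limit or range.

## Working session

There is one attempt and no reset: what is moved stays moved. The work goes in short steps, Python scripts to look and compute and a tool call to move; the robot and the scene stay as the last step left them, time stands still between calls to the robot, and variables do not carry over. Pictures are saved under pics/ and viewed, at most 14 in all, crops included, and the job is handed in when it is done.

Besides the shell and the picture viewer there is one more tool, called after ">>>" by a JSON object that holds its "api" and its "payload". apply_moves: Moves the arm, as the interface text tells. Its arguments: {"type":"object","properties":{"xyz":{"type":"array","items":{"type":"array","items":{"type":"number"}}},"turn":{"type":"array","items":{"type":"array","items":{"type":"number"}}},"grip":{"type":"number"},"newtons":{"type":"number"}},"required":["xyz","turn"]}

```bash
mkdir -p pics; python3 - <<'E'
from cell import r
import cv2,json,numpy as np
for n in ["top","side"]:
    c=r.capture(n); cv2.imwrite(f"pics/{n}0.png",c["frame"][:,:,::-1])
    print(n,c["fx"],c["cx"],c["cy"],c["rvec"],c["tvec"], -cv2.Rodrigues(np.array(c["rvec"],float))[0].T@np.array(c["tvec"]))
o=r.get_obs();print(o)
E
```

```text
top 360.9590034391545 320.3331238196169 196.52027538723223 [ 2.20226824 -2.14640317  0.05951209] [ 95.12966595 474.03736855 976.15041859] [ 398.28183768   87.28903663 1010.14005053]
side 367.18328574762427 319.4772113696181 199.52746077845578 [ 1.96559958  0.05295992 -0.00481873] [-482.28150034   67.28375618 1015.20988559] [ 508.11289424 -891.46096691  463.56476613]
{'time_s': 0.1, 'joint_positions': array([ 1.25113476,  0.32174566, -0.07008658,  1.45157579,  0.02256626,
        1.37085259, -0.05687519]), 'joint_vel': array([ 0.00058191, -0.00140927,  0.00210446, -0.00104529,  0.00055578,
        0.00265905, -0.00080756]), 'joint_efforts': array([ 4.14404512e-04, -4.94877005e+01, -3.83626102e-01, -3.15211022e+01,
        1.30236414e-02,  7.38903269e-03, -2.99795806e-05]), 'eef_pos': array([ 212.74892666, -613.68799335,  247.32352629]), 'ee_rot': array([-3.09620222e+00, -5.21623952e-01,  5.66824637e-04]), 'contact_force': array([-0.08242798, -0.3414277 , -0.15594438]), 'ft_torque': array([-0.03611881,  0.01955776, -0.02321355]), 'finger_force': 0.0, 'width': 85.17426684260832}
```

View pics/top0.png

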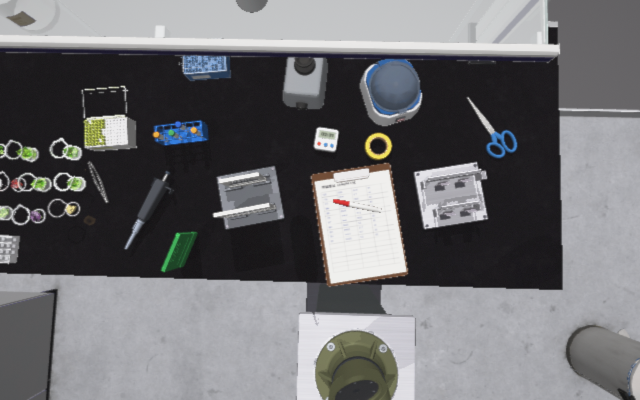

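View pics/side0.png

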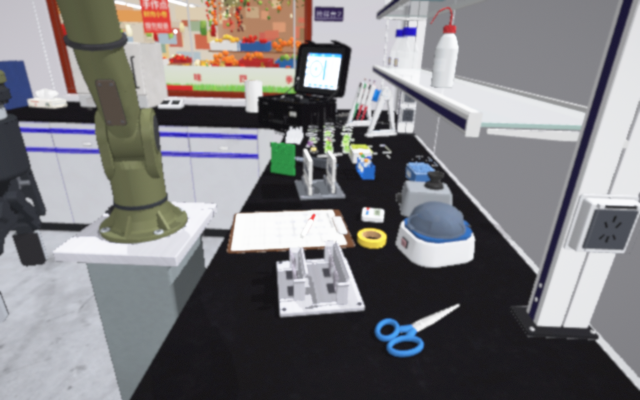

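```bash
python3 - <<'E'
import cv2,numpy as np
a=cv2.imread("pics/top0.png")
f=lambda x,y:cv2.resize(a[y:y+80,x:x+80],(400*1,400),interpolation=cv2.INTER_CUBIC)
cv2.imwrite("pics/c1.png",cv2.resize(np.hstack([a[150:240,205:295],a[150:240,407:497]]),None,fx=4.4,fy=4.4,interpolation=cv2.INTER_CUBIC))
s=cv2.imread("pics/side0.png")
cv2.imwrite("pics/c2.png",cv2.resize(np.hstack([s[130:210,265:375],s[240:320,265:375]]),None,fx=3.6,fy=3.6,interpolation=cv2.INTER_CUBIC))
E
```

```text
(no output)
```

View pics/c1.png

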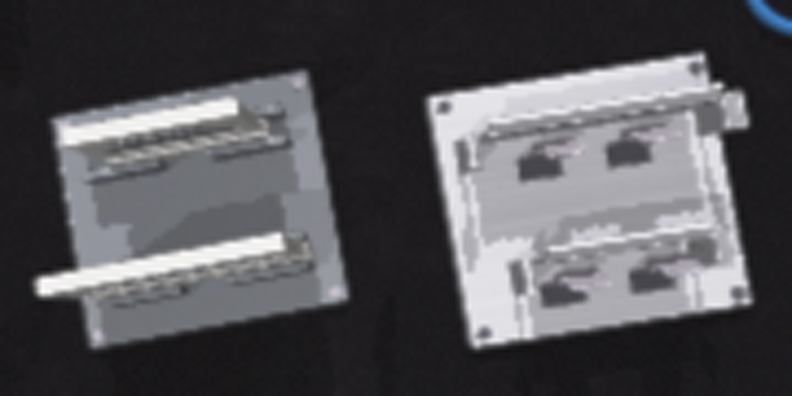

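View pics/c2.png

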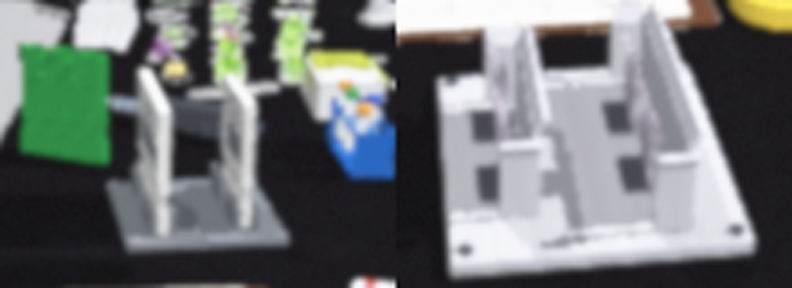

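The top view shows the stand around px (250,197) and the rack around (452,196). There are three candidates for the cassettes:
- **White panel near (242,211):** the longest in view, so it is the wide cassette.
- **White panel near (240,178):** shorter, so it is the narrow cassette.
- **Green panel near (178,252):** the look-alike, which is not meant.

The enlarged crop confirms two white panels in the stand. The rack's wider slot is the far one (+x), so rack x runs roughly along world +x.

```bash
cat > h.py <<'E'
import cv2,numpy as np
from scipy.spatial.transform import Rotation as R
def ray(c,uv,z):
    M=R.from_rotvec(c["rvec"]).as_matrix(); o=-M.T@np.array(c["tvec"])
    uv=np.atleast_2d(np.array(uv,float))
    d=np.c_[(uv[:,0]-c["cx"])/c["fx"],(uv[:,1]-c["cy"])/c["fy"],np.ones(len(uv))]@M
    return o+d*((z-o[2])/d[:,2])[:,None]
def proj(c,p):
    K=np.array([[c["fx"],0,c["cx"]],[0,c["fy"],c["cy"]],[0,0,1.]])
    return cv2.projectPoints(np.atleast_2d(np.array(p,float)),np.array(c["rvec"]),np.array(c["tvec"],float),K,None)[0][:,0]
def delta(o,p,yaw):
    """rows shift in 50mm and turn in 10deg to reach pos p, tool down, tool y along yaw (mod pi)"""
    Rt=R.from_rotvec(o["ee_rot"]); s=Rt.inv().apply(np.array(p)-o["eef_pos"])/50
    best=None
    for k in (0,np.pi):
        y=np.array([np.cos(yaw+k),np.sin(yaw+k),0]);z=np.array([0,0,-1.])
        G=R.from_matrix(np.c_[np.cross(y,z),y,z]); t=(Rt.inv()*G).as_rotvec(degrees=True)/10
        if best is None or np.linalg.norm(t)<np.linalg.norm(best):best=t
    return s.round(3),best.round(3)
E
python3 - <<'E'
from h import *
from cell import r
c=r.capture("top")
L=lambda p:np.array(p)/4.4+[205,150]
Q=lambda p:np.array(p)/4.4+[407-90,150]
def rep(n,P):
    ctr=P.mean(0)[:2]
    y=(P[0]+P[3]-P[1]-P[2])/2; x=(P[0]+P[1]-P[2]-P[3])/2
    print(n,ctr.round(1),"lens",np.linalg.norm(x),np.linalg.norm(y),"yaw x",np.arctan2(x[1],x[0]),"yaw from y",np.arctan2(y[1],y[0])-np.pi/2)
rep("rack",ray(c,Q([(430,98),(703,55),(750,303),(473,348)]),10))
rep("stand",ray(c,L([(52,120),(305,72),(347,298),(95,347)]),8))
for n,p in (("wide",[(37,287),(283,240)]),("narrow",[(62,135),(238,105)])):
    P=ray(c,L(p),128); d=P[0]-P[1]; print(n,P.mean(0),np.linalg.norm(d),np.arctan2(d[1],d[0])-np.pi/2)
w=r.capture("wrist"); M=R.from_rotvec(w["rvec"]).as_matrix()
o=r.get_obs();Rt=R.from_rotvec(o["ee_rot"]).as_matrix()
print("cam in tool",Rt.T@(-M.T@np.array(w["tvec"])-o["eef_pos"]),"\n",M@Rt,w["fx"],w["cx"],w["cy"]); print(Rt)
E
```

```text
rack [ 483.9 -252.7] lens 158.5611888909695 174.3766282094402 yaw x 0.17761985857756443 yaw from y 0.18442060943620286
stand [464.8 302.9] lens 147.13951803057668 163.38211194360372 yaw x 0.22590337665915888 yaw from y 0.21514824198910465
wide [425.62243825 297.98997142 128.        ] 139.8112757247459 0.21430238671898705
narrow [506.00450725 307.05637452 128.        ] 100.38381200439224 0.19381007986167065
cam in tool [  81.89875628    0.85140268 -125.58591473] 
 [[ 5.15805920e-05  9.99999956e-01 -2.93548432e-04]
 [-9.46532490e-01 -4.58785147e-05 -3.22608498e-01]
 [-3.22608497e-01  2.94493466e-04  9.46532446e-01]] 276.1277277018581 317.8798024989586 200.94073670787347
[[ 9.44804308e-01  3.27634849e-01 -4.73871158e-04]
 [ 3.27635178e-01 -9.44803698e-01  1.07781986e-03]
 [-9.45838754e-05 -1.17358571e-03 -9.99999307e-01]]
```

```bash
python3 - <<'E'
from h import *
from cell import r
print(delta(r.get_obs(),[484,-253,260],.181))
E
```

```text
(array([ 7.489, -5.042, -0.242]), array([-6.000e-03, -4.000e-03, -8.125e+00]))
```

>>> {"api": "apply_moves", "payload": {"xyz": [[7.49, -5.04, -0.24], [7.49, -5.04, -0.24], [7.49, -5.04, -0.24], [7.49, -5.04, -0.24], [7.49, -5.04, -0.24], [7.49, -5.04, -0.24], [7.49, -5.04, -0.24], [7.49, -5.04, -0.24], [7.49, -5.04, -0.24], [7.49, -5.04, -0.24]], "turn": [[0, 0, -8.13], [0, 0, -8.13], [0, 0, -8.13], [0, 0, -8.13], [0, 0, -8.13], [0, 0, -8.13], [0, 0, -8.13], [0, 0, -8.13], [0, 0, -8.13], [0, 0, -8.13]], "grip": 0.6}}

```text
time_s: 1.45
eef_pos: [483.2, -254.9, 260.1]
ee_rot: [-2.015, -2.41, 0.001]
contact_force: [-0.2, -0.2, -0.2]
width: 51.4
finger_force: 0.0
```

```bash
python3 - <<'E'
from h import *
from cell import r
o=r.get_obs();print(o["time_s"],o["eef_pos"],o["width"],delta(o,[465,303,260],.217))
w=r.capture("wrist");cv2.imwrite("pics/w1.png",w["frame"][:,:,::-1])
import pickle;pickle.dump(w,open("w1.pkl","wb"))
E
```

```text
1.45 [ 483.23844116 -254.85082774  260.05951317] 51.360755169560925 (array([ 1.1045e+01,  1.6160e+00, -4.0000e-03]), array([-0.005,  0.002, -0.224]))
```

View pics/w1.png

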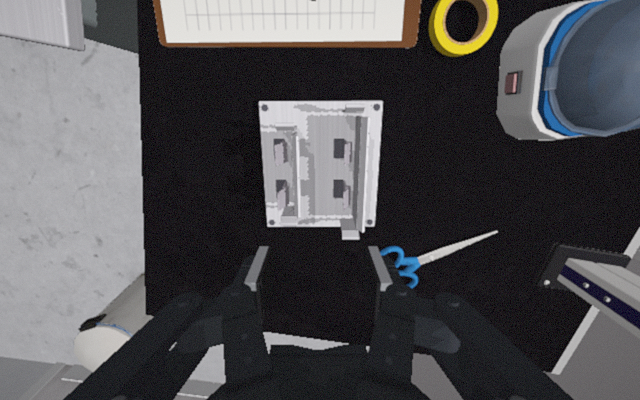

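The wrist view shows the rack plate with corners near px (260,101), (382,101), (380,227) and (266,227). Next I'll fit its edges.

```bash
cat > rackfit.py <<'E'
from h import *
def edge(m,pts,axis,first):
    out=[]
    for i in pts:
        l=m[i] if axis==0 else m[:,i]
        k=np.where(l)[0]; j=k[0]-.5 if first else k[-1]+.5
        out.append((j,i) if axis==0 else (i,j))
    vx,vy,x,y=cv2.fitLine(np.array(out,np.float32),cv2.DIST_HUBER,0,.01,.01).ravel()
    n=np.array([-vy,vx]); return n,n@[x,y]
def plate(c,roi,z,lo,rng):
    g=cv2.cvtColor(c["frame"],cv2.COLOR_RGB2GRAY); m=np.zeros_like(g); x0,y0,x1,y1=roi
    m[y0:y1,x0:x1]=g[y0:y1,x0:x1]>lo
    n,l,s,_=cv2.connectedComponentsWithStats(m); m=l==1+np.argmax(s[1:,4])
    L=edge(m,range(*rng[0]),0,1);Rr=edge(m,range(*rng[1]),0,0);T=edge(m,range(*rng[2]),1,1);B=edge(m,range(*rng[3]),1,0)
    X=lambda a,b:np.linalg.solve(np.array([a[0],b[0]]),[a[1],b[1]])
    P=[X(T,L),X(T,Rr),X(B,Rr),X(B,L)]; W=ray(c,P,z)
    x=(W[1]+W[2]-W[0]-W[3])/2;y=(W[0]+W[1]-W[2]-W[3])/2
    print(np.round(P,1).tolist(),"ctr",W.mean(0).round(2),"len",np.linalg.norm(x),np.linalg.norm(y),"yaw",np.arctan2(x[1],x[0]),np.arctan2(y[1],y[0])-np.pi/2)
    return W
E
python3 - <<'E'
from rackfit import *
import pickle;w=pickle.load(open("w1.pkl","rb"))
plate(w,(240,85,395,240),10,80,((110,220),(110,210),(270,340),(275,330)))
E
```

```text
[[257.6000061035156, 100.9000015258789], [383.29998779296875, 98.5], [374.79998779296875, 226.5], [266.5, 226.5]] ctr [ 485.22 -252.58   10.  ] len 160.79217392559804 176.84656045342078 yaw 0.18730175601107968 0.18365275802797076
```

>>> {"api": "apply_moves", "payload": {"xyz": [[10.0, 1.6, 0], [10.0, 1.6, 0], [10.0, 1.6, 0], [10.0, 1.6, 0], [10.0, 1.6, 0], [10.0, 1.6, 0], [10.0, 1.6, 0], [10.0, 1.6, 0], [10.0, 1.6, 0], [10.0, 1.6, 0]], "turn": [[0, 0, -0.22], [0, 0, -0.22], [0, 0, -0.22], [0, 0, -0.22], [0, 0, -0.22], [0, 0, -0.22], [0, 0, -0.22], [0, 0, -0.22], [0, 0, -0.22], [0, 0, -0.22]]}}

```text
time_s: 2.75
eef_pos: [472.8, 251.8, 259.9]
ee_rot: [-1.965, -2.451, 0.001]
contact_force: [0.8, 0.5, -0.2]
width: 51.1
finger_force: 0.0
```

```bash
python3 - <<'E'
from h import *
from cell import r
o=r.get_obs();print(o["time_s"],o["eef_pos"],o["width"])
w=r.capture("wrist");cv2.imwrite("pics/w2.png",w["frame"][:,:,::-1])
import pickle;pickle.dump(w,open("w2.pkl","wb"))
E
```

```text
2.75 [472.80406144 251.84663004 259.93018728] 51.0500409261641
```

View pics/w2.png

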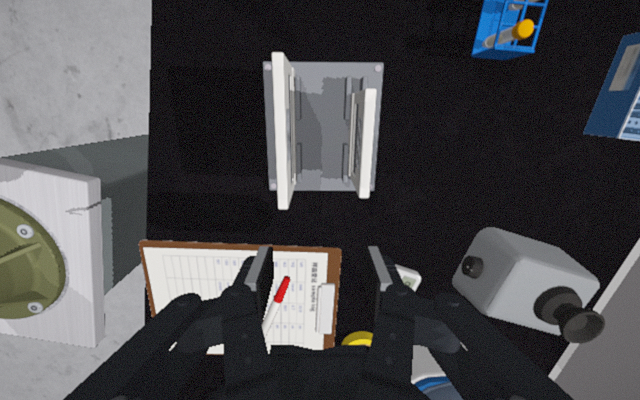

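The wide cassette's top strip runs from about (278,53) to (285,208), and the narrow one from (370,89) to (363,197). I'll measure both top faces.

```bash
cat > cass.py <<'E'
from h import *
def cass(w,roi,z=128,lo=205):
    f=w["frame"].min(2);x0,y0,x1,y1=roi
    m=np.zeros_like(f);m[y0:y1,x0:x1]=f[y0:y1,x0:x1]>lo
    n,l,s,_=cv2.connectedComponentsWithStats(m);m=(l==1+np.argmax(s[1:,4]))
    v,u=np.where(m);
    vx,vy,x,y=cv2.fitLine(np.c_[u,v].astype(np.float32),cv2.DIST_L2,0,.01,.01).ravel()
    t=(u-x)*vx+(v-y)*vy;d=np.array([vx,vy]);p=np.array([x,y])
    e=[p+d*(t.min()-.5),p+d*(t.max()+.5)]
    P=ray(w,e,z);q=P[0]-P[1]; wd=m.sum()/np.ptp(t)
    print(np.round(e,1).tolist(),"wpx",wd.round(1),"ctr",P.mean(0).round(1),"len",np.linalg.norm(q).round(1),"yaw",((np.arctan2(q[1],q[0])+np.pi/2)%np.pi+np.pi/2)%np.pi-0 if 0 else ((np.arctan2(q[1],q[0]))%np.pi-np.pi/2))
E
python3 - <<'E'
from cass import *
import pickle;w=pickle.load(open("w2.pkl","rb"))
for lo in (200,215,225):
    cass(w,(262,45,305,215),lo=lo);cass(w,(340,80,385,205),lo=lo)
print(w["frame"][100,268:302].min(1),w["frame"][150,340:385].min(1))
E
```

```text
[[277.5, 52.3], [283.0, 208.6]] wpx 10.4 ctr [426.2 298.2 128. ] len 138.9 yaw 0.21099685837126692
[[363.8, 197.7], [370.7, 88.2]] wpx 9.6 ctr [505.7 307.5 128. ] len 99.7 yaw 0.21251979684936884
[[277.3, 52.3], [282.8, 208.6]] wpx 9.4 ctr [426.  298.1 128. ] len 138.9 yaw 0.21129468136464058
[[363.7, 196.7], [370.9, 88.2]] wpx 9.0 ctr [505.6 308.  128. ] len 98.7 yaw 0.21025273733988947
[[277.7, 53.3], [283.1, 207.6]] wpx 8.1 ctr [426.3 298.4 128. ] len 137.1 yaw 0.21059924024174292
[[364.2, 196.8], [371.1, 88.3]] wpx 7.4 ctr [505.9 308.  128. ] len 98.7 yaw 0.21246739093331501
[117 116 117 112 113 151 208 226 227 227 227 228 227 229 229 232 206 178
 176 176 162 114 126 128 137 137 111  97  97  98 103  89  66  86] [116 117  82  58  95 119 117 107  88 116 174 162 150 146 104  56  82  91
 106 105 109 140 196 221 226 227 227 226 228 228 231 225 186 131 133 133
 127  78  30  18  30  18  28  21  16]
```

```bash
python3 - <<'E'
from h import *
from cell import r
print(delta(r.get_obs(),[426.2,298.2,110],.211))
E
```

```text
(array([ 1.133, -0.711,  2.997]), array([-0.004,  0.007,  0.035]))
```

>>> {"api": "apply_moves", "payload": {"xyz": [[1.13, -0.71, 0.3], [1.13, -0.71, 1.0], [1.13, -0.71, 2.0], [1.13, -0.71, 2.6], [1.13, -0.71, 3.0], [1.13, -0.71, 3.0]], "turn": [[0, 0, 0.03], [0, 0, 0.03], [0, 0, 0.03], [0, 0, 0.03], [0, 0, 0.03], [0, 0, 0.03]], "grip": 0.6, "newtons": 80}}

```text
time_s: 3.55
eef_pos: [425.6, 298.4, 109.3]
ee_rot: [-1.973, -2.444, 0.004]
contact_force: [-0.9, -0.4, 0.6]
width: 51.2
finger_force: 0.0
```

>>> {"api": "apply_moves", "payload": {"xyz": [[0, 0, 0], [0, 0, 0], [0, 0, 0], [0, 0, 0], [0, 0, 0], [0, 0, 0], [0, 0, 0], [0, 0, 0]], "turn": [[0, 0, 0], [0, 0, 0], [0, 0, 0], [0, 0, 0], [0, 0, 0], [0, 0, 0], [0, 0, 0], [0, 0, 0]], "grip": 0}}

```text
time_s: 4.55
eef_pos: [426.4, 300.8, 111.6]
ee_rot: [1.969, 2.446, 0.003]
contact_force: [-0.1, -0.4, 6.7]
width: 8.7
finger_force: 78.9
```

>>> {"api": "apply_moves", "payload": {"xyz": [[0, 0, -0.2], [0, 0, -0.5], [0, 0, -1.2], [0, 0, -2.2], [0, 0, -2.2], [0, 0, -2.2]], "turn": [[0, 0, 0], [0, 0, 0], [0, 0, 0], [0, 0, 0], [0, 0, 0], [0, 0, 0]]}}

```text
time_s: 5.3
eef_pos: [425.1, 299.9, 220.2]
ee_rot: [1.97, 2.447, -0.001]
contact_force: [-0.2, -1.0, -1.5]
width: 8.9
finger_force: 78.4
```

```bash
python3 - <<'E'
from h import *
from cell import r
o=r.get_obs();print(o["time_s"],o["eef_pos"],o["ee_rot"],o["contact_force"],o["ft_torque"],o["width"])
w=r.capture("wrist");s=r.capture("side")
q=proj(s,o["eef_pos"]-[0,0,40])[0].astype(int);print(q)
a=s["frame"][max(q[1]-70,0):q[1]+70,q[0]-80:q[0]+80]
b=w["frame"][:,170:470]
cv2.imwrite("pics/g1.png",np.hstack([cv2.resize(a,(457,400),interpolation=cv2.INTER_CUBIC),b])[:,:,::-1])
import pickle;pickle.dump(w,open("w3.pkl","wb"))
ang=.185;ctr=np.array([485.2,-252.5]);u=np.array([np.cos(ang),np.sin(ang)])
print("wide slot",ctr+40*u,"narrow",ctr-40*u, delta(o,[*(ctr+40*u),230],ang))
E
```

```text
5.3 [425.09674668 299.90105881 220.18851377] [ 1.96981503e+00  2.44665486e+00 -1.12753770e-03] [-0.24544031 -1.01300129 -1.46116286] [-0.03639996  0.02453827 -0.03193455] 8.882384352093414
[306 139]
wide slot [ 524.51745003 -245.14213866] narrow [ 445.88254997 -259.85786134] (array([-11.074,  -0.384,  -0.187]), array([-0.001,  0.005,  0.172]))
```

View pics/g1.png

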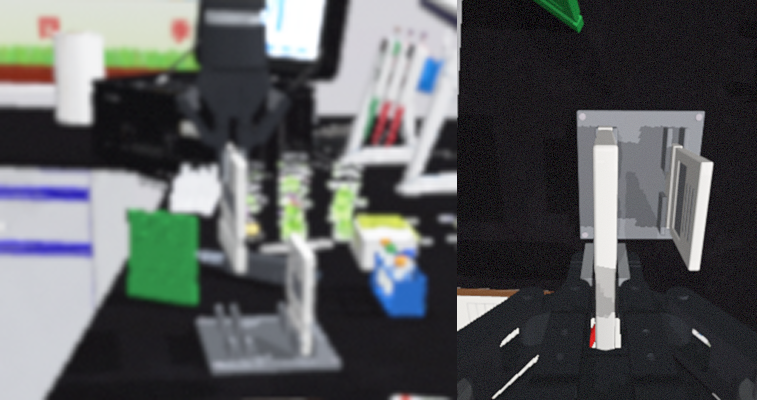

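The wide cassette is held and hangs clear of the stand, and the narrow one is still in place. I'll measure the held panel and then carry it over.

```bash
python3 - <<'E'
from cass import *
import pickle;w=pickle.load(open("w3.pkl","rb"))
f=w["frame"].min(2)
for lo in (180,205,220): cass(w,(305,130,340,352),z=236.6,lo=lo)
print([f[v,300:345].tolist() for v in (160,330)]); print(f[125:160,318].tolist(),f[300:360,320].tolist())
E
```

```text
[[318.3, 144.5], [318.7, 301.5]] wpx 20.8 ctr [417.7 330.  236.6] len 74.2 yaw 0.21836711126397512
[[318.6, 144.5], [318.7, 268.5]] wpx 21.2 ctr [415.8 338.9 236.6] len 55.9 yaw 0.21676866415576201
[[318.7, 145.5], [318.9, 267.5]] wpx 20.2 ctr [415.8 339.  236.6] len 55.0 yaw 0.21811202475637526
[[120, 122, 123, 118, 121, 119, 166, 197, 220, 235, 237, 236, 236, 236, 235, 236, 237, 236, 233, 236, 237, 235, 237, 237, 238, 236, 238, 240, 240, 242, 206, 129, 97, 101, 110, 116, 122, 123, 120, 123, 126, 122, 124, 122, 122], [27, 23, 24, 28, 25, 30, 28, 46, 127, 168, 199, 215, 215, 214, 215, 215, 216, 214, 217, 214, 217, 216, 218, 217, 220, 222, 225, 198, 204, 225, 235, 239, 192, 63, 9, 36, 18, 21, 13, 26, 37, 34, 41, 31, 31]]
[152, 148, 183, 229, 206, 147, 147, 148, 150, 149, 147, 149, 150, 147, 148, 150, 146, 146, 147, 159, 205, 228, 233, 237, 239, 239, 238, 235, 235, 235, 234, 236, 236, 235, 235] [170, 170, 170, 167, 170, 168, 170, 169, 168, 171, 170, 171, 167, 170, 168, 177, 185, 182, 206, 217, 216, 219, 216, 216, 218, 215, 219, 219, 217, 219, 217, 216, 217, 218, 217, 217, 218, 217, 216, 217, 217, 215, 216, 217, 216, 216, 217, 219, 222, 192, 97, 29, 29, 31, 26, 28, 29, 30, 29, 23]
```

>>> {"api": "apply_moves", "payload": {"xyz": [[-1, -0.03, -0.2], [-2.2, -0.08, -0.2], [-3.4, -0.12, -0.2], [-4.6, -0.16, -0.2], [-5.8, -0.2, -0.2], [-7.0, -0.24, -0.2], [-8.2, -0.28, -0.2], [-9.4, -0.32, -0.2], [-10.4, -0.36, -0.2], [-11.0, -0.38, -0.2]], "turn": [[0, 0, 0.02], [0, 0, 0.04], [0, 0, 0.06], [0, 0, 0.08], [0, 0, 0.1], [0, 0, 0.12], [0, 0, 0.14], [0, 0, 0.15], [0, 0, 0.17], [0, 0, 0.17]]}}

```text
time_s: 6.65
eef_pos: [523.1, -244.2, 228.1]
ee_rot: [-2.008, -2.412, 0.002]
contact_force: [0.0, 1.1, -1.4]
width: 9.2
finger_force: 78.1
```

>>> {"api": "apply_moves", "payload": {"xyz": [[0, 0, 0], [0, 0, 0]], "turn": [[0, 0, 0], [0, 0, 0]]}}

```text
time_s: 6.9
eef_pos: [523.9, -239.8, 229.1]
ee_rot: [-2.003, -2.416, -0.001]
contact_force: [0.2, 0.0, -0.8]
width: 8.6
finger_force: 78.2
```

```bash
python3 - <<'E'
from h import *
from cell import r
o=r.get_obs();print(o["time_s"],o["eef_pos"],o["ee_rot"],o["contact_force"],o["width"])
w=r.capture("wrist");s=r.capture("side");t=r.capture("top")
import pickle;pickle.dump((w,s,t),open("w4.pkl","wb"))
cv2.imwrite("pics/g2.png",np.hstack([cv2.resize(s["frame"][170:320,240:390],(400,400),interpolation=cv2.INTER_CUBIC),w["frame"][:,170:470]])[:,:,::-1])
E
```

```text
6.9 [ 523.90060556 -239.76565579  229.05322238] [-2.00307817e+00 -2.41648664e+00 -6.97932089e-04] [ 0.19316144  0.02445125 -0.80226761] 8.625108997666969
```

View pics/g2.png

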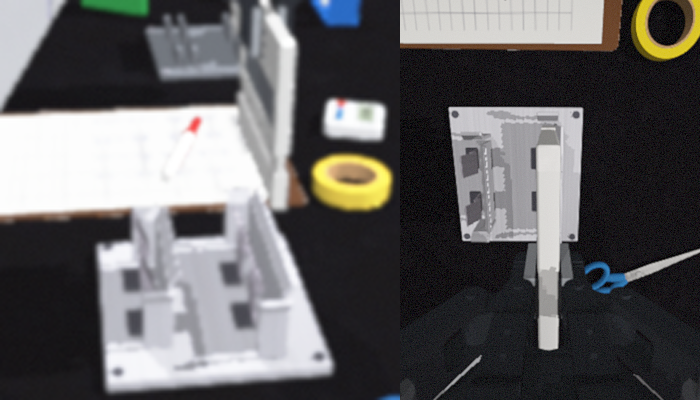

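The panel is held above the wide slot. As a cross-check on the rack pose I'll locate its four corner screws, which in this crop are near (455,115), (576,113), (462,236) and (572,236).

```bash
python3 - <<'E'
from rackfit import *
import pickle
w1=pickle.load(open("w1.pkl","rb"));w4,s4,t4=pickle.load(open("w4.pkl","rb"))
def screws(c,g):
    f=255.-c["frame"].min(2); P=[]
    for u,v in g:
        a=f[v-6:v+7,u-6:u+7]; yy,xx=np.mgrid[-6:7,-6:7]
        m=np.where((np.hypot(xx,yy)<5.5),np.clip(a-np.median(a)-20,0,None),0)
        P.append((u+(m*xx).sum()/m.sum(),v+(m*yy).sum()/m.sum()))
    W=ray(c,P,10);x=(W[1]+W[2]-W[0]-W[3])/2;y=(W[0]+W[1]-W[2]-W[3])/2
    print(np.round(P,1).tolist(),W.mean(0).round(2),np.linalg.norm(x),np.linalg.norm(y),np.arctan2(x[1],x[0]),np.arctan2(y[1],y[0])-np.pi/2)
screws(w1,[(264,107),(376,107),(370,222),(272,222)])
screws(w4,[(225,115),(346,114),(342,236),(232,236)])
plate(w4,(210,95,360,250),10,80,((120,225),(120,225),(240,330),(245,290)))
E
```

```text
[[264.1, 107.4], [376.2, 106.7], [370.3, 223.3], [271.6, 223.3]] [ 485.62 -254.36   10.  ] 145.1958912793831 162.800266684272 0.1809364804440869 0.18766588319185473
[[224.6, 113.8], [345.7, 114.4], [341.7, 236.9], [229.0, 236.3]] [ 482.52 -254.17   10.  ] 149.86480600926748 161.40999550323497 0.18205722129329896 0.15037149905723401
[[217.60000610351562, 106.5], [353.20001220703125, 106.5], [347.70001220703125, 238.5], [231.89999389648438, 242.0]] ctr [ 485.35 -252.11   10.  ] len 160.52571211468756 175.45198841954485 yaw 0.2033591398856105 0.18247225643671272
```

>>> {"api": "apply_moves", "payload": {"xyz": [[-0.08, -0.02, 0.3], [-0.08, -0.02, 0.8], [-0.08, -0.02, 0.95], [-0.08, -0.02, 0.95]], "turn": [[0, 0, 0.02], [0, 0, 0.02], [0, 0, 0.02], [0, 0, 0.02]]}}

```text
time_s: 7.55
eef_pos: [523.6, -245.0, 182.1]
ee_rot: [-2.009, -2.413, 0.001]
contact_force: [-0.3, -0.1, -1.1]
width: 9.0
finger_force: 78.2
```

```bash
python3 - <<'E'
from h import *
from cell import r
o=r.get_obs();print(o["time_s"],o["eef_pos"],o["ee_rot"],o["contact_force"],o["width"],delta(o,[523.9,-244,181],.184))
w=r.capture("wrist");s=r.capture("side");o=r.get_obs();print(o["eef_pos"])
import pickle;pickle.dump((w,s),open("w5.pkl","wb"))
cv2.imwrite("pics/g3.png",np.hstack([cv2.resize(s["frame"][200:330,255:385],(400,400),interpolation=cv2.INTER_CUBIC),cv2.resize(w["frame"][80:260,230:410],(400,400),interpolation=cv2.INTER_CUBIC)])[:,:,::-1])
E
```

```text
7.55 [ 523.60532505 -244.99424967  182.10574983] [-2.00920242e+00 -2.41336727e+00  5.17261233e-04] [-0.34137452 -0.09579447 -1.05478182] 8.988484181085694 (array([0.018, 0.009, 0.022]), array([-0.006, -0.005, -0.01 ]))
[ 524.49035532 -245.30824315  183.48818911]
```

View pics/g3.png

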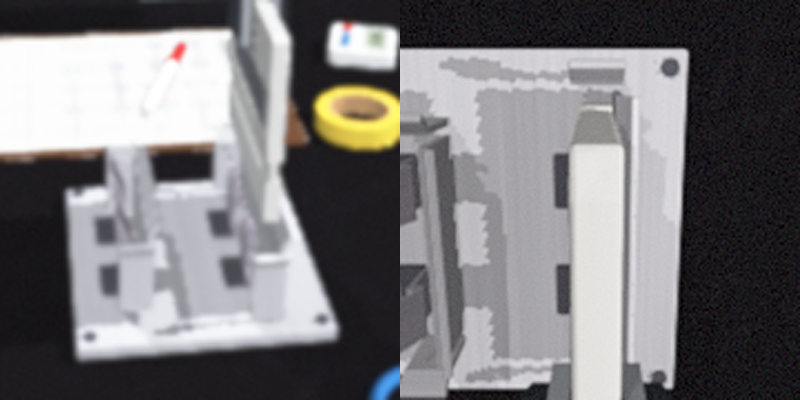

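```bash
python3 - <<'E'
from h import *
import pickle
w,s=pickle.load(open("w5.pkl","rb"))
sc=lambda p:np.array(p)/3.0769+[255,200]
wc=lambda p:(np.array(p)-[400,0])/2.2222+[230,80]
O=np.array([524.7,-245.9]);a=.184;U=np.array([[np.cos(a),np.sin(a)],[-np.sin(a),np.cos(a)]])
def show(n,c,p,z): print(n,((ray(c,p,z)[:,:2]-O)@U.T).round(1).tolist())
show("panel near bottom corner(side)",s,sc([(264,220),(277,220)]),79.5)
show("near cheek top (side)",s,sc([(252,262),(288,262),(252,252),(288,252)]),62)
show("panel far top",w,wc([(570,143),(624,143)]),183+16.5)
show("panel far bottom",w,wc([(585,98),(615,98)]),79.5)
show("far cheek top",w,wc([(570,62),(625,62),(570,82),(625,82)]),62)
g=s["frame"].min(2)
for u in (339,342,345): print(u,g[255:300,u].tolist())
E
```

```text
panel near bottom corner(side) [[-4.3, -68.5], [3.5, -69.3]]
near cheek top (side) [[-14.1, -85.3], [7.2, -87.7], [-12.2, -75.4], [9.3, -77.9]]
panel far top [[-6.3, 69.3], [3.1, 69.3]]
panel far bottom [[-5.7, 70.0], [5.1, 70.0]]
far cheek top [[-11.6, 82.3], [9.3, 82.2], [-11.7, 75.0], [9.4, 74.9]]
339 [166, 163, 161, 160, 159, 160, 160, 159, 158, 158, 158, 157, 155, 153, 151, 149, 146, 140, 137, 137, 137, 140, 144, 145, 144, 141, 147, 182, 225, 228, 198, 176, 183, 193, 196, 197, 197, 197, 198, 199, 198, 199, 199, 199, 199]
342 [180, 184, 186, 194, 208, 217, 218, 217, 218, 219, 220, 220, 221, 221, 220, 219, 204, 168, 138, 130, 130, 131, 131, 133, 134, 136, 146, 193, 234, 233, 200, 179, 188, 194, 197, 197, 197, 197, 197, 198, 198, 197, 197, 199, 198]
345 [153, 163, 187, 209, 218, 217, 220, 224, 226, 228, 228, 226, 222, 217, 212, 207, 192, 167, 150, 145, 144, 144, 140, 137, 137, 143, 154, 190, 222, 216, 185, 179, 191, 198, 201, 201, 201, 201, 201, 201, 201, 201, 201, 201, 201]
```

The panel's ends measure at ±69.5 mm between the cheeks at about ±75, and it is centred across the slot to about 1 mm. I'll go down in stages.

>>> {"api": "apply_moves", "payload": {"xyz": [[0, 0, 0.2], [0, 0, 0.4], [0, 0, 0.6], [0, 0, 0.7], [0, 0, 0.7]], "turn": [[0, 0, 0], [0, 0, 0], [0, 0, 0], [0, 0, 0], [0, 0, 0]]}}

```text
time_s: 8.28
eef_pos: [525.4, -245.2, 148.7]
ee_rot: [2.008, 2.412, 0.002]
contact_force: [1.9, -0.3, 5.0]
width: 9.2
finger_force: 78.9
```

>>> {"api": "apply_moves", "payload": {"xyz": [[0, 0, 0.15], [0, 0, 0.3], [0, 0, 0.45], [0, 0, 0.6], [0, 0, 0.7], [0, 0, 0.7]], "turn": [[0, 0, 0], [0, 0, 0], [0, 0, 0], [0, 0, 0], [0, 0, 0], [0, 0, 0]]}}

```text
time_s: 9.02
eef_pos: [525.5, -245.3, 113.6]
ee_rot: [2.008, 2.412, 0.002]
contact_force: [3.5, -0.8, 5.0]
width: 8.6
finger_force: 79.0
```

>>> {"api": "apply_moves", "payload": {"xyz": [[0, 0, 0.06], [0, 0, 0.12], [0, 0, 0.16], [0, 0, 0.16]], "turn": [[0, 0, 0], [0, 0, 0], [0, 0, 0], [0, 0, 0]]}}

```text
time_s: 9.52
eef_pos: [526.0, -245.3, 113.5]
ee_rot: [2.007, 2.411, -0.002]
contact_force: [-13.8, 7.1, 47.2]
width: 8.7
finger_force: 86.1
```

>>> {"api": "apply_moves", "payload": {"xyz": [[0, 0, -0.15], [0, 0, -0.15]], "turn": [[0, 0, 0], [0, 0, 0]]}}

```text
time_s: 9.78
eef_pos: [525.5, -245.3, 113.6]
ee_rot: [2.008, 2.412, 0.002]
contact_force: [3.7, 1.3, 10.1]
width: 9.0
finger_force: 80.2
```

>>> {"api": "apply_moves", "payload": {"xyz": [[0, 0, 0], [0, 0, 0], [0, 0, 0], [0, 0, 0], [0, 0, 0], [0, 0, -0.5], [0, 0, -1.5], [0, 0, -2.5], [0, 0, -2.9], [0, 0, -2.9]], "turn": [[0, 0, 0], [0, 0, 0], [0, 0, 0], [0, 0, 0], [0, 0, 0], [0, 0, 0], [0, 0, 0], [0, 0, 0], [0, 0, 0], [0, 0, 0]], "grip": 0.5}}

```text
time_s: 11.02
eef_pos: [524.9, -245.5, 259.1]
ee_rot: [2.008, 2.411, 0.001]
contact_force: [1.3, -0.6, -0.1]
width: 42.7
finger_force: 0.0
```

```bash
python3 - <<'E'
from cass import *
from cell import r
o=r.get_obs();print(o["time_s"],o["eef_pos"],o["width"],o["contact_force"])
w=r.capture("wrist");s=r.capture("side")
cv2.imwrite("pics/g4.png",np.hstack([cv2.resize(s["frame"][200:330,255:385],(400,400),interpolation=cv2.INTER_CUBIC),cv2.resize(w["frame"][60:300,200:440],(400,400),interpolation=cv2.INTER_CUBIC)])[:,:,::-1])
t=proj(w,[[524.7,-245.9,130]])[0];print(t)
u,v=t.astype(int);cass(w,(u-15,v-95,u+15,v+95),z=130,lo=215)
print(delta(o,[506.2,309.5,o["eef_pos"][2]],.211))
E
```

```text
11.025 [ 524.93837562 -245.48780935  259.12641567] 42.67409714560507 [ 1.29761562 -0.55903777 -0.14920398]
[318.2889802  196.03929799]
[[318.4, 259.5], [318.7, 123.5]] wpx 8.2 ctr [ 525.1 -247.   130. ] len 138.1 yaw 0.1808841683365381
(array([10.984,  1.64 , -0.024]), array([ 0.015,  0.015, -0.166]))
```

View pics/g4.png

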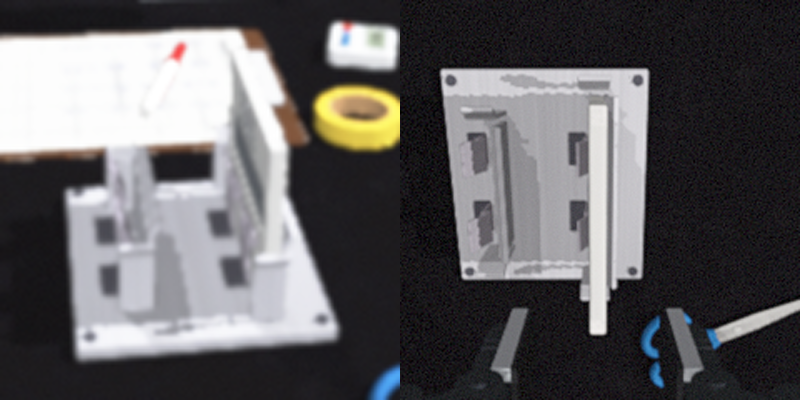

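The wide cassette is upright and home, with its centre at (525,-247). Next I'll fetch the narrow one.

>>> {"api": "apply_moves", "payload": {"xyz": [[1.0, 0.15, 0], [2.2, 0.33, 0], [3.4, 0.5, 0], [4.6, 0.7, 0], [5.8, 0.87, 0], [7.0, 1.05, 0], [8.2, 1.23, 0], [9.4, 1.4, 0], [10.4, 1.56, 0], [10.96, 1.64, 0]], "turn": [[0, 0, -0.02], [0, 0, -0.04], [0, 0, -0.06], [0, 0, -0.08], [0, 0, -0.1], [0, 0, -0.12], [0, 0, -0.14], [0, 0, -0.16], [0, 0, -0.17], [0, 0, -0.17]]}}

```text
time_s: 12.38
eef_pos: [503.5, 311.4, 255.2]
ee_rot: [-1.967, -2.445, 0.003]
contact_force: [-0.6, -0.6, -0.0]
width: 42.1
finger_force: 0.0
```

>>> {"api": "apply_moves", "payload": {"xyz": [[0, 0, 0], [0, 0, 0]], "turn": [[0, 0, 0], [0, 0, 0]]}}

```text
time_s: 12.62
eef_pos: [505.4, 307.2, 255.8]
ee_rot: [-1.975, -2.443, 0.004]
contact_force: [-0.3, -0.6, -0.3]
width: 42.8
finger_force: 0.0
```

```bash
python3 - <<'E'
from cass import *
from cell import r
o=r.get_obs();print(o["time_s"],o["eef_pos"],o["width"],o["contact_force"])
w=r.capture("wrist")
u,v=proj(w,[[505.7,307.7,128]])[0].astype(int);cass(w,(u-18,v-75,u+18,v+75),lo=210)
print(delta(o,[505.8,308,110],.211))
E
```

```text
12.625 [505.40038563 307.20530048 255.83837951] 42.77228788447151 [-0.32445484 -0.61769744 -0.26180103]
[[319.8, 241.5], [320.0, 143.5]] wpx 9.1 ctr [505.7 308.2 128. ] len 98.9 yaw 0.21157910867749696
(array([0.018, 0.018, 2.917]), array([-0.013,  0.008, -0.   ]))
```

>>> {"api": "apply_moves", "payload": {"xyz": [[0.02, 0.01, 0.5], [0.02, 0.01, 1.4], [0.02, 0.01, 2.3], [0.02, 0.01, 2.8], [0.02, 0.01, 2.93], [0.02, 0.01, 2.93]], "turn": [[0, 0, 0], [0, 0, 0], [0, 0, 0], [0, 0, 0], [0, 0, 0], [0, 0, 0]]}}

```text
time_s: 13.42
eef_pos: [506.4, 308.8, 111.2]
ee_rot: [1.976, 2.442, 0.0]
contact_force: [0.7, 1.4, 0.3]
width: 43.0
finger_force: 0.0
```

>>> {"api": "apply_moves", "payload": {"xyz": [[0, 0, 0], [0, 0, 0], [0, 0, 0], [0, 0, 0], [0, 0, 0], [0, 0, 0], [0, 0, 0]], "turn": [[0, 0, 0], [0, 0, 0], [0, 0, 0], [0, 0, 0], [0, 0, 0], [0, 0, 0], [0, 0, 0]], "grip": 0, "newtons": 80}}

```text
time_s: 14.3
eef_pos: [506.5, 310.1, 112.2]
ee_rot: [1.974, 2.443, 0.003]
contact_force: [-0.6, -1.1, 6.2]
width: 8.8
finger_force: 78.9
```

>>> {"api": "apply_moves", "payload": {"xyz": [[0, 0, -0.2], [0, 0, -0.5], [0, 0, -1.2], [0, 0, -2.2], [0, 0, -2.4], [0, 0, -2.4]], "turn": [[0, 0, 0], [0, 0, 0], [0, 0, 0], [0, 0, 0], [0, 0, 0], [0, 0, 0]]}}

```text
time_s: 15.05
eef_pos: [505.9, 309.7, 231.5]
ee_rot: [1.974, 2.443, 0.001]
contact_force: [-0.1, -0.3, -1.9]
width: 9.1
finger_force: 78.3
```

```bash
python3 - <<'E'
from cass import *
from cell import r
o=r.get_obs();print(o["time_s"],o["eef_pos"],o["ee_rot"],o["width"])
w=r.capture("wrist");f=w["frame"].min(2)
import pickle;pickle.dump(w,open("w6.pkl","wb"))
print(f[130:320,318].tolist())
O=np.array([485.4,-253.2]);a=.184;u=np.array([np.cos(a),np.sin(a)]);sl=O-40*u
print(sl,delta(o,[*(sl+1.5*np.array([-u[1],u[0]])-.3*u),232],a))
E
```

```text
15.05 [505.92036773 309.71185811 231.50036214] [1.97381783e+00 2.44278986e+00 1.43067885e-03] 9.063962653339463
[127, 126, 120, 121, 120, 123, 126, 125, 125, 122, 121, 124, 126, 127, 128, 125, 128, 122, 125, 125, 143, 154, 154, 149, 152, 206, 217, 182, 145, 151, 152, 155, 152, 151, 149, 150, 153, 151, 148, 149, 152, 150, 155, 152, 159, 159, 158, 157, 157, 157, 154, 150, 151, 151, 153, 153, 151, 155, 153, 150, 151, 153, 192, 226, 236, 238, 241, 242, 241, 241, 241, 241, 243, 241, 241, 241, 241, 240, 239, 241, 240, 239, 238, 238, 239, 238, 239, 240, 239, 238, 239, 239, 239, 240, 240, 239, 239, 239, 239, 239, 239, 238, 238, 238, 239, 238, 239, 239, 238, 237, 238, 239, 238, 238, 238, 238, 239, 239, 239, 239, 238, 239, 239, 239, 238, 238, 239, 238, 239, 239, 238, 239, 238, 239, 238, 231, 222, 222, 223, 208, 194, 197, 198, 199, 198, 197, 197, 199, 198, 197, 199, 198, 196, 196, 197, 197, 197, 194, 194, 196, 196, 196, 191, 186, 187, 185, 180, 173, 172, 173, 172, 172, 171, 170, 171, 171, 172, 172, 174, 172, 171, 170, 172, 172, 171, 172, 205, 223, 221, 219]
[ 446.07521177 -260.51854022] (array([-10.869,  -3.57 ,  -0.012]), array([0.008, 0.001, 0.158]))
```

>>> {"api": "apply_moves", "payload": {"xyz": [[-1.0, -0.33, -0.1], [-2.2, -0.72, -0.1], [-3.4, -1.12, -0.1], [-4.6, -1.51, -0.1], [-5.8, -1.9, -0.1], [-7.0, -2.3, -0.1], [-8.2, -2.69, -0.1], [-9.3, -3.05, -0.1], [-10.3, -3.38, -0.1], [-10.87, -3.57, -0.1]], "turn": [[0, 0, 0.02], [0, 0, 0.04], [0, 0, 0.06], [0, 0, 0.08], [0, 0, 0.1], [0, 0, 0.12], [0, 0, 0.13], [0, 0, 0.14], [0, 0, 0.16], [0, 0, 0.16]]}}

```text
time_s: 16.35
eef_pos: [443.1, -262.3, 233.5]
ee_rot: [-2.011, -2.409, 0.001]
contact_force: [0.3, 0.7, -2.2]
width: 9.0
finger_force: 78.3
```

>>> {"api": "apply_moves", "payload": {"xyz": [[0, 0, 0.2], [0, 0, 0.6], [0, 0, 1.0], [0, 0, 1.0], [0, 0, 1.0]], "turn": [[0, 0, 0], [0, 0, 0], [0, 0, 0], [0, 0, 0], [0, 0, 0]]}}

```text
time_s: 16.98
eef_pos: [445.6, -258.5, 185.8]
ee_rot: [-2.007, -2.417, -0.0]
contact_force: [0.2, 0.2, -1.3]
width: 9.0
finger_force: 78.2
```

```bash
python3 - <<'E'
from h import *
from cell import r
o=r.get_obs();print(o["time_s"],o["eef_pos"],o["ee_rot"],o["contact_force"],o["width"],delta(o,[445.5,-259.1,182],.184))
w=r.capture("wrist");s=r.capture("side")
import pickle;pickle.dump((w,s),open("w7.pkl","wb"))
cv2.imwrite("pics/g5.png",np.hstack([cv2.resize(s["frame"][200:330,255:385],(400,400),interpolation=cv2.INTER_CUBIC),cv2.resize(w["frame"][80:260,230:410],(400,400),interpolation=cv2.INTER_CUBIC)])[:,:,::-1])
E
```

```text
16.975 [ 445.57650283 -258.51209638  185.78721512] [-2.00674976e+00 -2.41650411e+00 -1.65579010e-04] [ 0.16725545  0.17425793 -1.31321891] 9.045349510093798 (array([-0.011, -0.004,  0.076]), array([-0.001, -0.003,  0.004]))
```

View pics/g5.png

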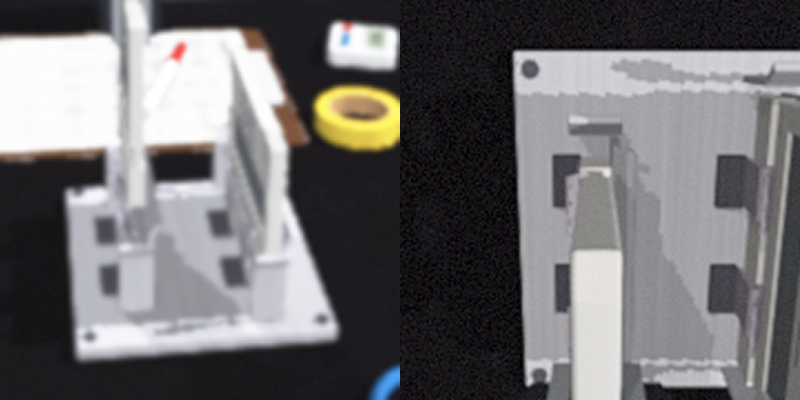

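```bash
python3 - <<'E'
from h import *
import pickle
w,s=pickle.load(open("w7.pkl","rb"))
sc=lambda p:np.array(p)/3.0769+[255,200]
wc=lambda p:(np.array(p)-[400,0])/2.2222+[230,80]
O=np.array([446.1,-260.5]);a=.184;U=np.array([[np.cos(a),np.sin(a)],[-np.sin(a),np.cos(a)]])
def show(n,c,p,z): print(n,((ray(c,p,z)[:,:2]-O)@U.T).round(1).tolist())
show("panel near bottom corner(side)",s,sc([(126,209),(147,209)]),82)
show("near cheek top (side)",s,sc([(120,252),(156,252),(120,242),(156,242)]),62)
show("panel far top",w,wc([(571,249),(621,249)]),186+16)
show("panel far bottom",w,wc([(581,171),(611,171)]),82)
show("far cheek top",w,wc([(569,117),(622,122),(569,136),(622,136)]),62)
E
```

```text
panel near bottom corner(side) [[-6.0, -51.2], [6.6, -52.6]]
near cheek top (side) [[-11.0, -66.4], [10.4, -68.9], [-10.2, -56.2], [11.5, -58.7]]
panel far top [[-5.8, 50.6], [3.5, 50.6]]
panel far bottom [[-6.7, 44.5], [4.6, 44.5]]
far cheek top [[-11.7, 62.5], [9.3, 60.6], [-11.8, 55.1], [9.4, 55.1]]
```

The narrow panel's ends are at about -51 and +50.6 mm between the cheeks at ±55 or so, so it is centred. Going down in stages.

>>> {"api": "apply_moves", "payload": {"xyz": [[0, 0.01, 0.2], [0, 0.01, 0.4], [0, 0.01, 0.6], [0, 0.01, 0.75], [0, 0.01, 0.75]], "turn": [[0, 0, 0], [0, 0, 0], [0, 0, 0], [0, 0, 0], [0, 0, 0]]}}

```text
time_s: 17.7
eef_pos: [446.8, -259.3, 148.5]
ee_rot: [2.007, 2.414, 0.001]
contact_force: [2.0, -0.3, -0.0]
width: 9.0
finger_force: 78.5
```

>>> {"api": "apply_moves", "payload": {"xyz": [[0, 0, 0.15], [0, 0, 0.3], [0, 0, 0.45], [0, 0, 0.6], [0, 0, 0.7], [0, 0, 0.7]], "turn": [[0, 0, 0], [0, 0, 0], [0, 0, 0], [0, 0, 0], [0, 0, 0], [0, 0, 0]]}}

```text
time_s: 18.45
eef_pos: [447.0, -259.5, 114.1]
ee_rot: [2.007, 2.414, 0.001]
contact_force: [2.7, 0.5, 5.3]
width: 8.8
finger_force: 79.4
```

>>> {"api": "apply_moves", "payload": {"xyz": [[0, 0, 0.06], [0, 0, 0.1], [0, 0, 0.12], [0, 0, 0.12]], "turn": [[0, 0, 0], [0, 0, 0], [0, 0, 0], [0, 0, 0]]}}

```text
time_s: 18.95
eef_pos: [447.3, -259.5, 114.0]
ee_rot: [2.007, 2.414, -0.003]
contact_force: [-12.6, 7.6, 44.7]
width: 8.9
finger_force: 85.8
```

Stalled at z=114 with 45 N, so it is on the floor. Backing off the push, releasing and rising.

>>> {"api": "apply_moves", "payload": {"xyz": [[0, 0, -0.11], [0, 0, -0.11]], "turn": [[0, 0, 0], [0, 0, 0]]}}

```text
time_s: 19.2
eef_pos: [447.1, -259.4, 114.1]
ee_rot: [2.007, 2.414, 0.001]
contact_force: [1.0, 0.8, 11.3]
width: 8.8
finger_force: 80.3
```

>>> {"api": "apply_moves", "payload": {"xyz": [[0, 0, 0], [0, 0, 0], [0, 0, 0], [0, 0, 0], [0, 0, 0], [0, 0, -0.5], [0, 0, -1.5], [0, 0, -2.5], [0, 0, -2.9], [0, 0, -2.9]], "turn": [[0, 0, 0], [0, 0, 0], [0, 0, 0], [0, 0, 0], [0, 0, 0], [0, 0, 0], [0, 0, 0], [0, 0, 0], [0, 0, 0], [0, 0, 0]], "grip": 0.5}}

```text
time_s: 20.45
eef_pos: [446.8, -259.6, 259.5]
ee_rot: [2.006, 2.413, -0.0]
contact_force: [-0.0, 0.2, -0.4]
width: 42.8
finger_force: 0.0
```

```bash
python3 - <<'E'
from cass import *
from cell import r
o=r.get_obs();print(o["time_s"],o["eef_pos"],o["width"],o["contact_force"])
w=r.capture("wrist");s=r.capture("side")
cv2.imwrite("pics/g6.png",np.hstack([cv2.resize(s["frame"][200:330,255:385],(400,400),interpolation=cv2.INTER_CUBIC),cv2.resize(w["frame"][60:300,200:440],(400,400),interpolation=cv2.INTER_CUBIC)])[:,:,::-1])
for p,h in (([446.1,-260.5,130],70),([525.1,-247,130],92)):
    u,v=proj(w,[p])[0].astype(int);cass(w,(u-15,v-h,u+15,v+h),z=130,lo=215)
E
```

```text
20.45 [ 446.79321694 -259.6075261   259.47637338] 42.77845440471915 [-0.02008932  0.2069641  -0.39997539]
[[318.0, 241.5], [318.3, 145.5]] wpx 8.2 ctr [ 446.4 -260.4  130. ] len 97.8 yaw 0.18036334027796164
[[393.5, 259.8], [407.6, 123.1]] wpx 7.6 ctr [ 524.9 -246.8  130. ] len 139.0 yaw 0.18210920742448833
```

View pics/g6.png

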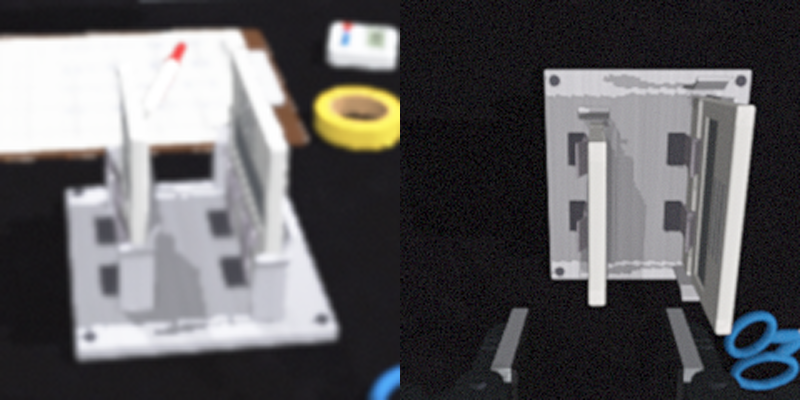

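Both cassettes stand home in their slots, the gripper is clear, and the tape, timer and marker have not moved.

```bash
python3 -c "
from cell import r
print(r.finish_job())"
```

```text
the job is handed in; nothing more can be done
None
```

The job is handed in: both cassettes are pushed down onto the floors of their matching rack slots and released, at about 20 s of the 64 s allowed, with the bystanders left where they were.

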